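# Clear the grease syringes through the flap ports and lock the hatches

### The arm

A 6-joint arm with a two-finger parallel gripper is mounted at the origin on the work surface. World frame = base frame: x ahead of the robot, y to its left, z up, the work surface at z = 0. Lengths are in mm, angles in rad, forces in N, time in s.
With the tool pointing down it reaches from about 425 to 950 mm from the base axis. Payload 3.5 kg.
Tool frame: the origin (TCP) lies midway between the tips of the shut fingers; the grasp point (between the pads) lies 19 mm behind it; z points along the fingers, y is the line along which they close (so a half turn about z gives the same grasp; the last joint's range is limited). The gripper opens to 85 mm and grips with 20 to 120 N. Pads are 22 mm wide; open, the fingers measure 114 mm over their backs; the gripper's body (76 mm by 85 mm) begins 54 mm behind the grasp point. The pads swing forward as they close: fully open they stand 13 mm farther back than shut.
Start: joints at [-1.471, 0.286, 1.577, -0, 1.279, -0.15], TCP at [166.892, -654.028, 231.325] pointing down, gripper open.
Joint ranges: [-2.77, 2.77], [-0.9, 2.22], [0.21, 2.48], [-1.53, 4.67], [0.24, 2.81], [-2.84, 2.84]. Speed limits (rad/s): [2.79, 2.79, 3.14, 3.14, 3.14, 3.14].

### API

Orientations are given as a rotation vector (axis times angle).
In Python, from cell import env gives the robot as it stands.
- The arm moves only by the shell command python3 steer.py 'ROWS' [FORCE]. ROWS is a JSON list of rows, 1 to 20 of them, each of 5 numbers: dx, dy, dz in mm, then a turn about the tool's z in rad, then the finger opening in mm; each row shifts and turns the commanded pose from where the row before left it, along the tool's axes as they then stand; what a row does not reach is not made up. A row lasts 1/12 s, in which the tool goes at most 41.7 mm and 0.125 rad, less where a joint would pass 70% of its speed; a pose out of reach is approached as far as the arm can. The fingers move at their own pace and stop on an object; FORCE is the grip in N (left out, the last holds). Time passes only in rows, so rows that do not move let the fingers close. It prints the time, the measured TCP pose, the force, the opening and the grip force at its end.
- env.observe(): the state, without advancing time (a new reading comes with each control period).
- env.snapshot(name): name is "scene" or "top" or "wrist"; returns the picture (480x640x3 uint8, blue, green, red); there is no depth.
- env.camera_params(name): a dict with "intrinsics" (3x3 intrinsics, pixels), "dist" ([k1, k2, p1, p2, k3] as OpenCV has them; the pictures are not rectified), "cam_to_world" (4x4, takes a point from camera to world coordinates). Camera axes: x right, y up, looking along -z (the intrinsics and any distortion apply to the point x, -y, -z); pixel columns grow to the right and rows downward; lengths in mm; the calibration is good to about 2 mm. A picture is of the moment at which its call begins: read the wrist's pose just before it. camera_params takes no time and is no camera call; for the wrist camera it gives the pose at the moment of the call.
- env.finish_job(): hands the job in; it is judged then, once.
The state is a dict: "time_s": time; "joints": joint angles; "qvel": joint speeds; "joint_efforts": joint torques, N m; "ee_pos": TCP position; "tcp_rot": TCP orientation; "contact_force": force on the tool from outside, world axes, zero at the start; "wrist_torque": the same for the moment, N m; "grip_width": finger opening in mm; "grip_force": force on a finger pad.
Only numpy, scipy, OpenCV 4.12 (cv2) and the standard library are available. Lean on these libraries where they do the work, as an engineer would, in place of code of your own. Each camera call takes 0.05 s, during which the arm holds its last target. There are 200 camera calls.

### The job

Clear the grease syringes off the watchmaker's bench: push each filled one (plunger pulled out) through the blue flap into the store box and each empty one (plunger pushed in) through the red flap into the refuse box, without pushing the plungers of the filled ones in. When every syringe on the bench is in its box and both flaps have swung shut, slide the orange hatch lock all the way to its locked stop, and leave the other things on the bench where they are.

Things in the scene. Friction and masses are not known exactly. Their poses are not given: they have to be found in the camera images.
- syringe_1: grease syringe lying flat (sizes in mm), 63 g, may be absent. Amber barrel 56 long, 20 dia; black nozzle (8 dia) at the -x end, tip at x = -36; flange 26 wide, 20 high at x = 24 to 28; beyond it a white plunger rod (7 square) with an 18 thumb disc. Origin: underside of the barrel's middle, 10 off its axis; x points from nozzle to plunger (at the start roughly away from the robot), z up
- syringe_2: grease syringe lying flat (sizes in mm), 63 g, may be absent. Amber barrel 56 long, 20 dia; black nozzle (8 dia) at the -x end, tip at x = -36; flange 26 wide, 20 high at x = 24 to 28; beyond it a white plunger rod (7 square) with an 18 thumb disc. Origin: underside of the barrel's middle, 10 off its axis; x points from nozzle to plunger (at the start roughly away from the robot), z up
- syringe_3: grease syringe lying flat (sizes in mm), 63 g, may be absent. Amber barrel 56 long, 20 dia; black nozzle (8 dia) at the -x end, tip at x = -36; flange 26 wide, 20 high at x = 24 to 28; beyond it a white plunger rod (7 square) with an 18 thumb disc. Origin: underside of the barrel's middle, 10 off its axis; x points from nozzle to plunger (at the start roughly away from the robot), z up
- syringe_4: grease syringe lying flat (sizes in mm), 63 g, may be absent. Amber barrel 56 long, 20 dia; black nozzle (8 dia) at the -x end, tip at x = -36; flange 26 wide, 20 high at x = 24 to 28; beyond it a white plunger rod (7 square) with an 18 thumb disc. Origin: underside of the barrel's middle, 10 off its axis; x points from nozzle to plunger (at the start roughly away from the robot), z up
- syringe_5: grease syringe lying flat (sizes in mm), 63 g, may be absent. Amber barrel 56 long, 20 dia; black nozzle (8 dia) at the -x end, tip at x = -36; flange 26 wide, 20 high at x = 24 to 28; beyond it a white plunger rod (7 square) with an 18 thumb disc. Origin: underside of the barrel's middle, 10 off its axis; x points from nozzle to plunger (at the start roughly away from the robot), z up
- syringe_6: grease syringe lying flat (sizes in mm), 63 g, may be absent. Amber barrel 56 long, 20 dia; black nozzle (8 dia) at the -x end, tip at x = -36; flange 26 wide, 20 high at x = 24 to 28; beyond it a white plunger rod (7 square) with an 18 thumb disc. Origin: underside of the barrel's middle, 10 off its axis; x points from nozzle to plunger (at the start roughly away from the robot), z up
- plunger_1 (a joint): how far the plunger of syringe_1 is out, in m: near 0 pushed fully in, that is a used-up, empty syringe (8 mm of rod and disc shows past the barrel); 0.020 to 0.026 pulled out, that is a filled syringe (28 to 34 mm shows). It slides stiffly, about 4 N, and stays where it is left
- plunger_2 (a joint): how far the plunger of syringe_2 is out, in m: near 0 pushed fully in, that is a used-up, empty syringe (8 mm of rod and disc shows past the barrel); 0.020 to 0.026 pulled out, that is a filled syringe (28 to 34 mm shows). It slides stiffly, about 4 N, and stays where it is left
- plunger_3 (a joint): how far the plunger of syringe_3 is out, in m: near 0 pushed fully in, that is a used-up, empty syringe (8 mm of rod and disc shows past the barrel); 0.020 to 0.026 pulled out, that is a filled syringe (28 to 34 mm shows). It slides stiffly, about 4 N, and stays where it is left
- plunger_4 (a joint): how far the plunger of syringe_4 is out, in m: near 0 pushed fully in, that is a used-up, empty syringe (8 mm of rod and disc shows past the barrel); 0.020 to 0.026 pulled out, that is a filled syringe (28 to 34 mm shows). It slides stiffly, about 4 N, and stays where it is left
- plunger_5 (a joint): how far the plunger of syringe_5 is out, in m: near 0 pushed fully in, that is a used-up, empty syringe (8 mm of rod and disc shows past the barrel); 0.020 to 0.026 pulled out, that is a filled syringe (28 to 34 mm shows). It slides stiffly, about 4 N, and stays where it is left
- plunger_6 (a joint): how far the plunger of syringe_6 is out, in m: near 0 pushed fully in, that is a used-up, empty syringe (8 mm of rod and disc shows past the barrel); 0.020 to 0.026 pulled out, that is a filled syringe (28 to 34 mm shows). It slides stiffly, about 4 N, and stays where it is left
- store_port (a point): (mm) port of the store box (filled), blue, roofed, 160 wide, 115 high, 365 deep. Origin: on the ledge, 65 above the bench, in the front face, mid-port; x into the box, z up. Flat slick ledge 110 wide, rims 8 high at its sides, from x = -120 to 0. Port 74 wide, 42 high; lintel top 50 above the ledge. From x = 8 a slick chute leads down; a syringe slides in once its middle is past x = 20
- store_flap (a joint): angle of the blue flap in rad, hinged along the top of the port: 0 hanging shut, growing as its foot swings into the box, to 1.45. It opens inwards only, gives way to under 0.3 N, and a light spring shuts it when nothing is in it
- refuse_port (a point): (mm) port of the refuse box (empties), red, roofed, 160 wide, 115 high, 365 deep. Origin: on the ledge, 65 above the bench, in the front face, mid-port; x into the box, z up. Flat slick ledge 110 wide, rims 8 high at its sides, from x = -120 to 0. Port 74 wide, 42 high; lintel top 50 above the ledge. From x = 8 a slick chute leads down; a syringe slides in once its middle is past x = 20
- refuse_flap (a joint): angle of the red flap in rad, hinged along the top of the port: 0 hanging shut, growing as its foot swings into the box, to 1.45. It opens inwards only, gives way to under 0.3 N, and a light spring shuts it when nothing is in it
- hatch_lock_top (a point): centre of the top of the orange hatch-lock grip (28 mm in x, 20 mm in y, 40 mm high), which runs on a low track on a dark plinth on the bench between the boxes; its top is 75 mm above the bench, its foot (top of the track) 34 mm; its y axis points the way it slides to lock
- hatch_lock (a joint): position of the hatch-lock grip in m: 0 to 0.008 at the start (open), 0.06 at the stop of its travel (locked). Friction about 1.5 N, stays where it is left
- loupe: a black eye loupe, 42 mm dia, 34 mm high; a bystander, leave it alone. Origin: centre of its underside
- parts_dish: a steel parts dish, 48 mm dia, 18 mm high; a bystander, leave it alone. Origin: centre of its underside
- wristwatch: a wristwatch with brown strap laid flat, 183 mm long, 10 mm high; strap along its x; a bystander, leave it alone. Origin: centre of its underside
- screwdriver: a yellow-handled screwdriver, 140 mm long, lying along its x; a bystander, leave it alone. Origin: centre of its underside (halfway along)
- oil_bottle: a small oil bottle, 32 mm dia, 60 mm high; a bystander, leave it alone. Origin: centre of its underside
- case_ring: a brass case ring, 52 mm outer dia, 12 mm high; a bystander, leave it alone. Origin: centre of its underside

How it is judged:
By the outcome, as a careful person would: the job done as asked, in the order asked, and still so for the second after the job is handed in, with the robot touching nothing.
Of syringe_1, syringe_2, syringe_3, syringe_4, syringe_5, syringe_6 only 4 to 6 are there at a start; the rules pass over those that are not, and their reading is None.
At some moment in a run one of syringe_1, syringe_2, syringe_3, syringe_4, syringe_5, syringe_6 may be knocked a few centimetres aside while the robot is not near it.
Once in a run the grip may slacken for a moment while it holds something.
It also fails if it takes over 210 s, if anything falls off the work surface, if the arm or the gripper's body presses on something with over 40 N, if the wrist force passes 120 N, or if a joint passes its speed limit or range.

## Working session

There is one attempt and no reset: what is moved stays moved. The work goes in short steps, Python scripts to look and compute and a shell command to move; the robot and the scene stay as the last step left them, time stands still between calls to the robot, and variables do not carry over. Pictures are saved under pics/ and viewed, at most 14 in all, crops included, and the job is handed in when it is done.

```bash
ls; mkdir -p pics
python3 - <<'E'
from cell import env
import cv2
o=env.observe();print(o)
for n in("scene","top"):
    cv2.imwrite(f"pics/{n}0.png",env.snapshot(n))
for n in("scene","top","wrist"):
    print(n,env.camera_params(n))
E
```

```text
cell.py
pics
steer.py
{'time_s': 0.0, 'joints': array([-1.47101259e+00,  2.87197868e-01,  1.57818956e+00, -4.07356443e-06,
        1.27860337e+00, -1.49989419e-01]), 'qvel': array([ 0.00068547, -0.00035403, -0.00021054, -0.00092966, -0.00035478,
        0.00088657]), 'joint_efforts': array([-9.08184802e-06, -4.05982733e+01, -2.92624694e+01, -2.87279363e-04,
        5.82877983e-03,  9.90398057e-07]), 'ee_pos': array([ 166.81708944, -653.37708434,  229.91891423]), 'tcp_rot': array([-3.11474627e+00, -3.91026877e-01, -8.83612486e-05]), 'contact_force': array([-0.11049126, -0.00466473, -0.62610088]), 'wrist_torque': array([-0.01307972,  0.0433459 , -0.04090731]), 'grip_force': 0.0, 'grip_width': 85.47038902828744}
scene {'intrinsics': array([[574.46988182,   0.        , 317.51164063],
       [  0.        , 574.46988182, 241.20706858],
       [  0.        ,   0.        ,   1.        ]]), 'dist': array([-0.02981907,  0.        ,  0.        ,  0.        ,  0.        ]), 'cam_to_world': array([[-4.69863643e-01, -5.56076089e-01,  6.8
[... 825 characters left out ...]
     [ 0.00000000e+00,  0.00000000e+00,  0.00000000e+00,
         1.00000000e+00]])}
wrist {'intrinsics': array([[410.57465082,   0.        , 314.95761048],
       [  0.        , 410.57465082, 240.35044242],
       [  0.        ,   0.        ,   1.        ]]), 'dist': array([-0.00322009,  0.        ,  0.        ,  0.        ,  0.        ]), 'cam_to_world': array([[ 2.47675184e-01,  9.25239131e-01,  2.87383982e-01,
         2.40912519e+02],
       [-9.68841496e-01,  2.37072083e-01,  7.17146006e-02,
        -6.35432252e+02],
       [-1.77756451e-03, -2.96191454e-01,  9.55126935e-01,
         3.72423715e+02],
       [ 0.00000000e+00,  0.00000000e+00,  0.00000000e+00,
         1.00000000e+00]])}
```
View pics/top0.png

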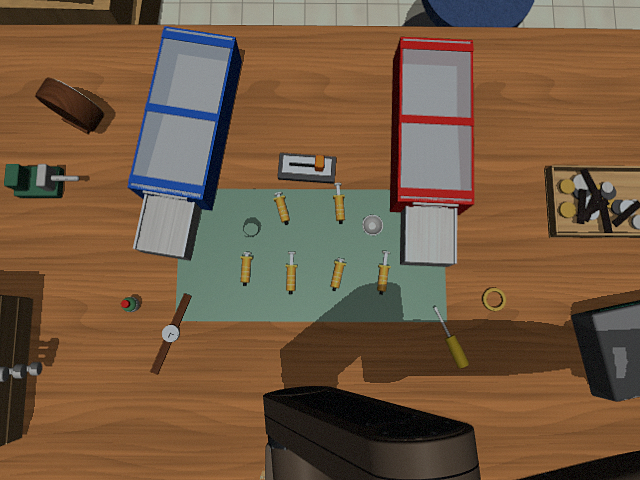

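View pics/scene0.png

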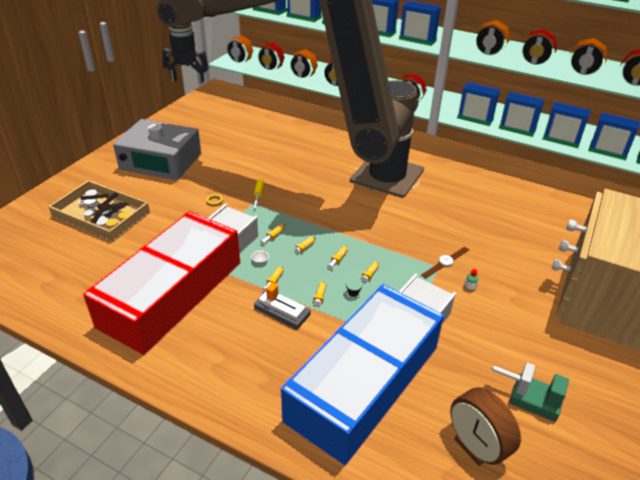

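The top view shows six syringes: two in the back row at about (282,208) and (339,203), and four in the front row at (246,269), (291,272), (339,274) and (383,272). The blue ledge is at left (165,225), the red ledge at right (430,235), and the orange grip at (320,162). I'll enlarge these.

Run:
```python
import cv2
im=cv2.imread("pics/top0.png")
cv2.imwrite("pics/c1.png",cv2.resize(im[180:300,235:395],None,fx=5,fy=5,interpolation=cv2.INTER_CUBIC))
a=cv2.resize(im[140:280,120:260],None,fx=2.85,fy=4,interpolation=cv2.INTER_CUBIC)
b=cv2.resize(im[140:280,350:490],None,fx=2.85,fy=4,interpolation=cv2.INTER_CUBIC)
cv2.imwrite("pics/c2.png",cv2.hconcat([a,b]))
```

View pics/c1.png

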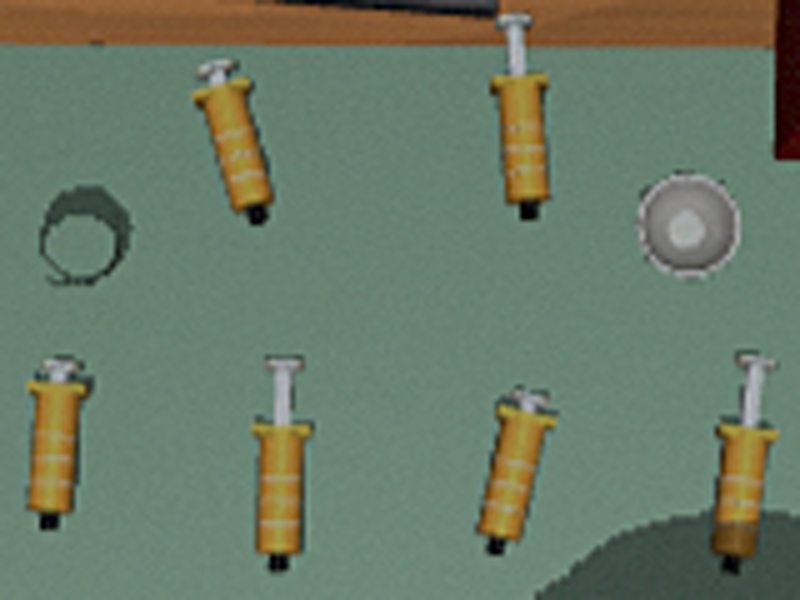

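View pics/c2.png

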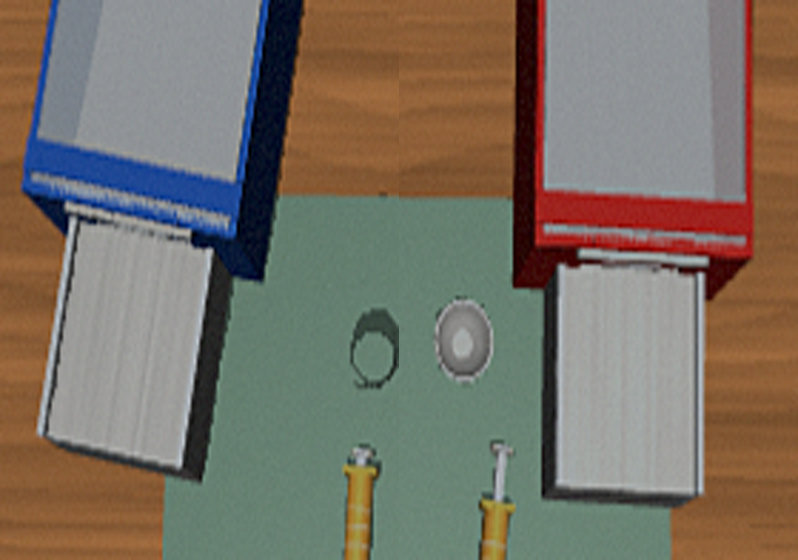

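Crop 1: the filled syringes, with a long rod showing, are back-right (519,80) to (528,218), front-2 (282,430) to (278,570) and front-4 (746,430) to (730,570). The empties are back-left, front-1 and front-3. Crop 2: the blue ledge's outer corners are about (42,435) and (186,470), and the red's about (545,493) and (702,495). The lock slides left (+y).

```bash
cat > h.py <<'E'
import numpy as np, cv2, time
from scipy.optimize import least_squares
from scipy.spatial.transform import Rotation as R
from cell import env
def proj(P,cam="top"):
    c=env.camera_params(cam); T=np.linalg.inv(c["cam_to_world"]); P=np.atleast_2d(P).astype(float)
    q=P@T[:3,:3].T+T[:3,3]; q=q*[1,-1,-1]
    return cv2.projectPoints(q,np.zeros(3),np.zeros(3),c["intrinsics"],c["dist"])[0][:,0]
def world(px,z,cam="top"):
    c=env.camera_params(cam); M=c["cam_to_world"]
    n=cv2.undistortPoints(np.array(px,float).reshape(-1,1,2),c["intrinsics"],c["dist"])[:,0]
    d=np.c_[n[:,0],-n[:,1],-np.ones(len(n))]@M[:3,:3].T
    return M[:3,3]+d*((z-M[2,3])/d[:,2])[:,None]
def fitpose(model,px,x0):
    f=lambda p:(proj(np.c_[model[:,:2]@np.array([[np.cos(p[2]),np.sin(p[2])],[-np.sin(p[2]),np.cos(p[2])]])+p[:2],model[:,2]])-px).ravel()
    r=least_squares(f,x0,x_scale=[10,10,.1]); return r.x,np.abs(r.fun).max()
def detect(im=None):
    """amber blobs -> (x,y of barrel middle, yaw of nozzle->plunger)"""
    im=env.snapshot("top") if im is None else im
    h=cv2.cvtColor(im,cv2.COLOR_BGR2HSV); m=cv2.inRange(h,(15,120,60),(28,255,255)); m[:180]=0; m[310:]=0; m[:,:215]=0; m[:,397:]=0
    m=cv2.morphologyEx(m,cv2.MORPH_CLOSE,np.ones((3,3)))
    n,l,s,c=cv2.connectedComponentsWithStats(m)
    out=[]
    for i in range(1,n):
        if s[i,4]<60: continue
        v,u=np.nonzero(l==i); p=world(np.c_[u,v],12)[:,:2]; mu=p.mean(0)
        a=np.linalg.svd(p-mu,full_matrices=False)[2][0]
        t=(p-mu)@a; w=np.abs((p-mu)@[-a[1],a[0]])
        lo,hi=t.min(),t.max()
        if w[t<lo+8].max()>w[t>hi-8].max(): a=-a; lo,hi=-hi,-lo
        mid=mu+a*(hi-28)
        out.append((*mid.round(1),round(float(np.arctan2(a[1],a[0])),3),round(hi-lo,1),c[i].round(0)))
    return out
def tool():
    o=env.observe(); r=R.from_rotvec(o["tcp_rot"]); x=r.apply([1,0,0]); return o,r,np.arctan2(x[1],x[0])
def go(x,y,z,yaw=None):
    """delta to TCP target: world-turn first (tool dz turn sign flipped), then translation in the turned axes"""
    o,r,a=tool(); d=0 if yaw is None else (yaw-a+np.pi/2)%np.pi-np.pi/2
    r2=R.from_euler('z',d)*r
    for dd in ([d] if yaw is None else [d,d-np.pi*np.sign(d)]):
        r2=R.from_euler('z',dd)*r
        print("turn %.3f  j6->%.2f  t="%(-dd,0),r2.inv().apply(np.array([x,y,z])-o["ee_pos"]).round(1))
    print("yaw %.3f"%a,"pos",o["ee_pos"].round(1),"j1,j6",o["joints"][[0,5]].round(2),"w %.1f"%o["grip_width"],"t %.1f"%o["time_s"])
E
python3 - <<'E'
from h import *
for d in detect(cv2.imread("pics/top0.png")): print(d)
u=lambda L,ox:np.array([[ox+(a+.5)/2.85-.5,140+(b+.5)/4-.5] for a,b in L])
mod=np.array([[-120,55,73],[-120,-55,73],[0,80,115],[0,-80,115],[365,80,115],[365,-80,115]],float)
print(fitpose(mod,np.r_[u([(42,435),(186,470),(25,190),(235,237)],120),[[165,29],[238,38]]],[600,250,-.1]))
print(fitpose(mod,np.r_[u([(145,493),(303,495),(138,247),(353,247)],350),[[399,39],[472,39]]],[600,-200,0]))
print(world([[320,157]],75),world([[278,155],[337,156],[279,178],[336,180]],20))
E
```

```text
(np.float64(605.7), np.float64(-62.6), 0.086, np.float64(58.2), array([339., 207.]))
(np.float64(601.4), np.float64(66.6), 0.28, np.float64(57.7), array([282., 208.]))
(np.float64(464.5), np.float64(145.6), -0.047, np.float64(57.6), array([245., 269.]))
(np.float64(453.0), np.float64(-57.4), -0.232, np.float64(57.0), array([337., 274.]))
(np.float64(445.6), np.float64(45.3), -0.035, np.float64(56.0), array([291., 277.]))
(np.float64(445.5), np.float64(-158.3), -0.139, np.float64(55.6), array([383., 277.]))
(array([ 6.10248014e+02,  3.02070460e+02, -1.62917865e-01]), np.float64(1.6188414941397014))
(array([ 5.94128618e+02, -2.55548378e+02, -3.89238435e-02]), np.float64(3.354724268110317))
[[702.50139458 -18.34820614  75.        ]] [[723.92268314  76.28282268  20.        ]
 [722.22516715 -58.24669115  20.        ]
 [669.85477979  73.2938036   20.        ]
 [665.79330707 -55.71629838  20.        ]]
```

Run:
```python
from h import *
u=lambda L,ox:np.array([[ox+(a+.5)/2.85-.5,140+(b+.5)/4-.5] for a,b in L])
b=u([(42,435),(186,470),(25,190),(235,237)],120); r=u([(145,493),(303,495),(138,247),(353,247)],350)
for q,bk in((b,[[165,29],[238,38]]),(r,[[399,39],[472,39]])):
    print(world(q[:2],73)[:,:2].round(1).tolist(),world(q[2:],115)[:,:2].round(1).tolist(),world(bk,115)[:,:2].round(1).tolist())
im=cv2.imread("pics/top0.png")
def ov(p):
    c,s=np.cos(p[2]),np.sin(p[2])
    for L in([(-120,55,73),(0,55,73),(0,-55,73),(-120,-55,73)],[(0,80,115),(0,-80,115),(365,-80,115),(365,80,115)],[(0,37,65),(0,-37,65)]):
        w=[(p[0]+c*a-s*bb,p[1]+s*a+c*bb,z) for a,bb,z in L]
        cv2.polylines(big,[((proj(w)-[120,20])*2+.5).astype(int)],True,(0,255,255),1)
big=cv2.resize(im[20:280,120:490],None,fx=2,fy=2)
ov((610.2,302.1,-.163)); ov((594.1,-255.5,-.039))
cv2.imwrite("pics/ov.png",big)
```

```text
[[500.6, 374.6], [482.4, 266.7]] [[623.3, 380.8], [598.9, 226.5]] [[980.1, 322.3], [959.3, 161.7]]
[[471.9, -188.7], [471.2, -306.3]] [[595.4, -179.6], [596.2, -336.8]] [[959.3, -190.3], [961.0, -350.9]]
```

View pics/ov.png

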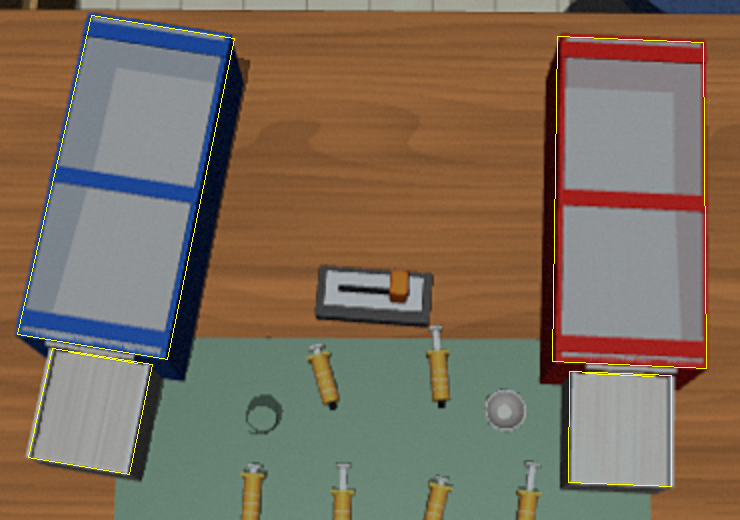

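The overlay fits both boxes within a pixel or two. The blue port is at about (610,302) with yaw −0.163, and the red at (594,−256) with yaw −0.039. First target is the empty syringe at (453,−57).

```bash
python3 -c "
from h import *
go(441.3,-54.6,120,-.232)"
```

```text
turn 0.482  j6->0.00  t= [ 129.4 -645.7  111.5]
turn -2.660  j6->0.00  t= [-129.5  646.1  108.7]
yaw 0.250 pos [ 166.8 -653.5  230.1] j1,j6 [-1.47 -0.15] w 85.3 t 0.1
```

```bash
python3 steer.py '[[0,0,10,0.12,50],[0,0,20,0.12,50],[0,0,20,0.12,50],[0,0,20,0.122,50],[8.1,-40.4,2.6,0,50],[8.1,-40.4,2.6,0,50],[8.1,-40.4,2.6,0,50],[8.1,-40.4,2.6,0,50],[8.1,-40.4,2.6,0,50],[8.1,-40.4,2.6,0,50],[8.1,-40.4,2.6,0,50],[8.1,-40.4,2.6,0,50],[8.1,-40.4,2.6,0,50],[8.1,-40.4,2.6,0,50],[8.1,-40.4,2.6,0,50],[8.1,-40.4,2.6,0,50],[8.1,-40.4,2.6,0,50],[8.1,-40.4,2.6,0,50],[8.1,-40.4,2.6,0,50],[8.1,-40.4,2.6,0,50]]' 30
python3 -c "
from h import *
for d in detect(): print(d[:4])
go(441.3,-54.6,4,-.232)"
```

```text
time_s: 1.77
ee_pos: [441.9, -52.6, 119.5]
tcp_rot: [3.12, -0.364, 0.0]
contact_force: [1.7, -0.8, -0.1]
grip_width: 50.1
grip_force: 0.0
(np.float64(605.9), np.float64(-62.8), 0.106, np.float64(57.4))
(np.float64(601.4), np.float64(66.6), 0.28, np.float64(57.7))
(np.float64(464.7), np.float64(145.6), -0.045, np.float64(57.8))
(np.float64(445.6), np.float64(45.3), -0.035, np.float64(56.0))
(np.float64(444.0), np.float64(-160.5), 2.872, np.float64(58.0))
turn 0.005  j6->0.00  t= [ -0.3   8.7 115.1]
turn -3.137  j6->0.00  t= [  0.2  -7.6 115.2]
yaw -0.227 pos [443.4 -46.7 119.2] j1,j6 [-0.34  1.46] w 50.0 t 1.8
```

```bash
python3 steer.py '[[0,0,0,0,50],[0,0,0,0,50],[0,0,0,0,50]]'; python3 -c "
from h import *
go(441.3,-54.6,4,-.232)"
```

```text
time_s: 2.07
ee_pos: [441.4, -55.3, 119.5]
tcp_rot: [3.12, -0.365, -0.001]
contact_force: [0.8, 0.1, -0.6]
grip_width: 49.8
grip_force: 0.0
turn -0.001  j6->0.00  t= [ -0.2  -0.7 115.5]
turn 3.141  j6->0.00  t= [  0.3   0.7 115.5]
yaw -0.233 pos [441.4 -55.3 119.5] j1,j6 [-0.35  1.45] w 49.8 t 2.1
```

```bash
python3 steer.py '[[0,0,35,0,50],[0,0,35,0,50],[0,0,30,0,50],[0,0,15,0,50],[0,0,0,0,50],[0,0,0,0,50],[0,0,0,0,10],[0,0,0,0,10],[0,0,0,0,10],[0,0,0,0,10],[0,0,0,0,10],[0,0,0,0,10],[0,0,0,0,10]]' 30; python3 -c "
from h import *
go(441.3,-54.6,4,-.232)"
```

```text
time_s: 3.15
ee_pos: [443.3, -55.7, 6.6]
tcp_rot: [3.119, -0.363, 0.005]
contact_force: [-1.9, -2.1, 6.3]
grip_width: 18.8
grip_force: 30.5
turn 0.000  j6->0.00  t= [-2.2 -0.6  2.6]
turn -3.141  j6->0.00  t= [2.2 0.6 2.6]
yaw -0.232 pos [443.3 -55.7   6.6] j1,j6 [-0.35  1.45] w 18.8 t 3.1
```

```bash
python3 steer.py '[[0,0,-30,0,10],[0,0,-40,0,10],[0,0,-40,0,10],[0,0,0,0,10]]'; python3 -c "
from h import *
go(519,-252.6,112,-.039)"
```

```text
time_s: 3.48
ee_pos: [447.2, -56.4, 123.4]
tcp_rot: [3.117, -0.363, 0.026]
contact_force: [1.7, -1.0, 0.6]
grip_width: 18.7
grip_force: 29.9
turn -0.193  j6->0.00  t= [ 79.2 193.2  13. ]
turn 2.949  j6->0.00  t= [ -79.5 -193.2    9.7]
yaw -0.232 pos [447.2 -56.4 123.4] j1,j6 [-0.35  1.45] w 18.7 t 3.5
```

```bash
python3 steer.py '[[0,0,0,-0.1,10],[0,0,0,-0.093,10],[14,32.5,0,0,10],[14,32.5,0,0,10],[14,32.5,0,0,10],[14,32.5,0,0,10],[14,32.5,0,0,10],[14,32.5,0,0,10],[0,0,0,0,10],[0,0,0,0,10],[0,0,0,0,10]]'; python3 -c "
from h import *
im=env.snapshot('wrist');cv2.imwrite('pics/w1.png',im)
go(519,-252.6,73,-.039)"
```

```text
time_s: 4.4
ee_pos: [517.5, -252.3, 114.1]
tcp_rot: [-3.14, 0.062, 0.002]
contact_force: [0.6, 0.7, -0.7]
grip_width: 18.8
grip_force: 29.9
turn 0.000  j6->0.00  t= [ 1.6  0.8 41.2]
turn -3.141  j6->0.00  t= [-1.5 -0.7 41.2]
yaw -0.039 pos [ 517.4 -251.7  114.2] j1,j6 [-0.63  0.98] w 18.5 t 4.5
```

View pics/w1.png

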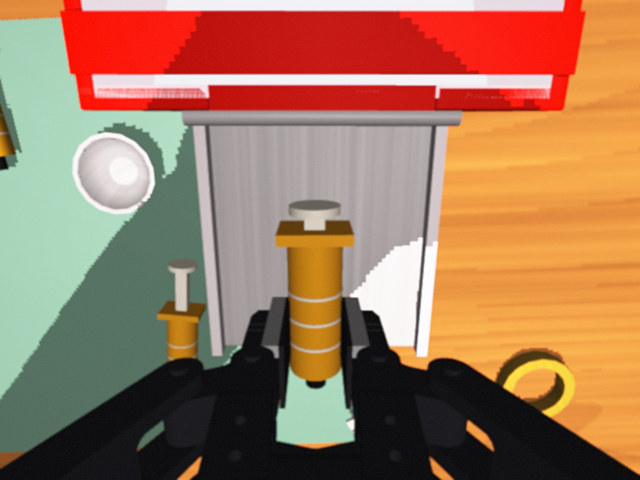

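The syringe is held straight over the red ledge, disc leading. A hinge bar stands slightly proud of the face, so I'll keep the fingers back from it. Next: lower it, slide it in, release, back off and push.

```bash
python3 steer.py '[[0,0,20,0,10],[1,1,15,0,10],[0,0,5,0,10],[0,0,0,0,10],[10,0,0,0,10],[20,0,0,0,10],[18,0,0,0,10],[0,0,0,0,10],[0,0,0,0,36],[0,0,0,0,36],[0,0,0,0,36]]'; python3 -c "
from h import *
go(594-67,-255.5+67*.039,73,-.039)"
```

```text
time_s: 5.37
ee_pos: [566.7, -255.8, 75.2]
tcp_rot: [3.141, -0.061, 0.0]
contact_force: [1.0, -0.3, -0.2]
grip_width: 36.0
grip_force: 0.0
turn -0.000  j6->0.00  t= [-39.8  -1.3   2.2]
turn 3.141  j6->0.00  t= [39.8  1.3  2.2]
yaw -0.039 pos [ 566.7 -255.8   75.2] j1,j6 [-0.59  1.02] w 36.0 t 5.4
```

```bash
python3 steer.py '[[-20,0,2,0,36],[-22,-1,0,0,36],[0,0,0,0,0],[0,0,0,0,0],[0,0,0,0,0],[0,0,0,0,0],[0,0,0,0,0],[10,0,0,0,0],[12,0,0,0,0],[12,0,0,0,0],[12,0,0,0,0],[0,0,0,0,0],[0,0,0,0,0]]'; python3 -c "
from h import *
im=env.snapshot('wrist');cv2.imwrite('pics/w2.png',im)
go(594-20,-255.5+20*.039,73,-.039)"
```

```text
time_s: 6.45
ee_pos: [571.9, -255.0, 72.6]
tcp_rot: [3.141, -0.06, 0.0]
contact_force: [-0.4, 0.1, 0.5]
grip_width: -0.0
grip_force: 0.0
turn 0.000  j6->0.00  t= [ 2.8 -0.2 -0.6]
turn -3.141  j6->0.00  t= [-2.8  0.2 -0.6]
yaw -0.039 pos [ 571.2 -254.8   72.4] j1,j6 [-0.58  1.03] w -0.1 t 6.5
```

View pics/w2.png

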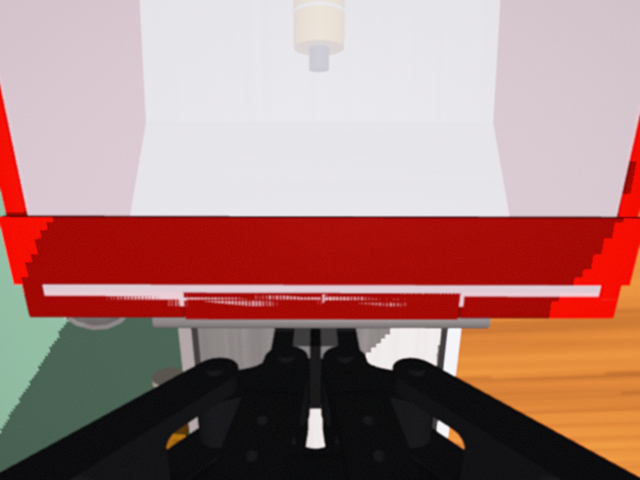

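The syringe slid well down into the red box. Next is the filled one at the front right.

```bash
python3 steer.py '[[-15,0,-25,0,50],[-15,0,-30,0,50],[-25,-20,0,0,50],[-30,-20,0,0,50],[0,0,0,0,50]]'; python3 -c "
from h import *
for d in detect(): print(d[:4])
im=env.snapshot('top');cv2.imwrite('pics/t1.png',cv2.resize(im[180:300,215:395],None,fx=4.4,fy=4.4))
go(455,-160,120,-.14)"
```

```text
time_s: 6.92
ee_pos: [480.9, -206.7, 124.5]
tcp_rot: [-3.135, 0.061, 0.014]
contact_force: [-0.1, 0.5, -0.8]
grip_width: 50.1
grip_force: 0.0
(np.float64(605.7), np.float64(-62.7), 0.081, np.float64(58.2))
(np.float64(601.4), np.float64(66.6), 0.29, np.float64(57.7))
(np.float64(464.5), np.float64(145.6), -0.048, np.float64(57.6))
(np.float64(445.6), np.float64(45.3), -0.035, np.float64(56.0))
turn 0.101  j6->0.00  t= [-37.6 -45.7   7.1]
turn -3.041  j6->0.00  t= [37.6 45.7  6.9]
yaw -0.039 pos [ 485.9 -210.5  127. ] j1,j6 [-0.6   1.01] w 49.8 t 7.0
```

View pics/t1.png

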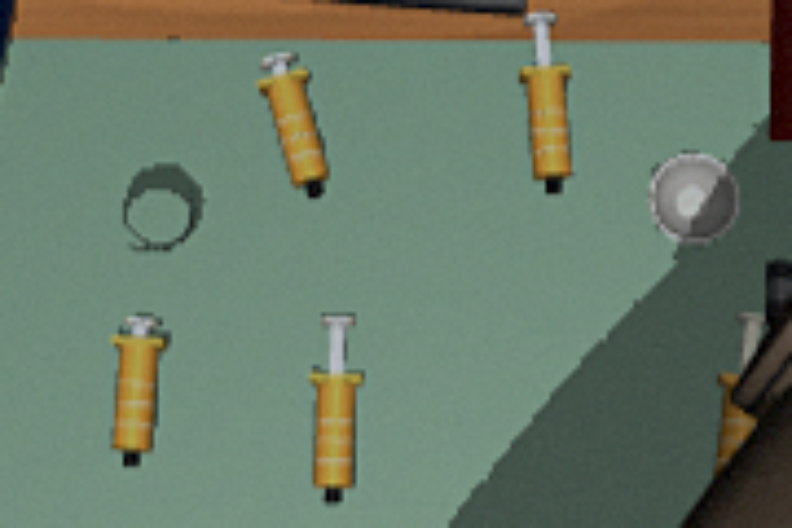

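```bash
python3 steer.py '[[0,0,0,0.091,50],[-20,-24,5,0,50],[-19.3,-23.3,3,0,50],[0,0,20,0,50],[0,0,0,0,50],[0,0,0,0,50]]'; python3 -c "
from h import *
im=env.snapshot('wrist');cv2.imwrite('pics/w3.png',im)
go(455.4,-159.6,7.5,-.13)"
```

```text
time_s: 7.52
ee_pos: [455.1, -160.0, 99.5]
tcp_rot: [-3.135, 0.204, 0.001]
contact_force: [0.0, 0.5, 1.2]
grip_width: 49.9
grip_force: 0.0
turn -0.001  j6->0.00  t= [-0.7 -1.  92.9]
turn 3.141  j6->0.00  t= [ 0.5  0.9 92.9]
yaw -0.131 pos [ 455.9 -160.7  100.4] j1,j6 [-0.55  1.15] w 50.2 t 7.6
```

View pics/w3.png

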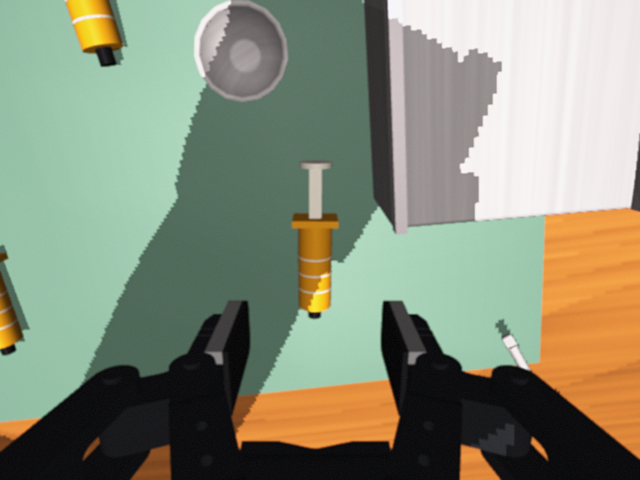

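The fingers are aligned over the filled syringe: barrel at (315,265), disc at (316,163).

```bash
python3 steer.py '[[0,0,35,0,50],[0,0,35,0,50],[0,0,22,0,50],[0,0,0,0,50],[0,0,0,0,50],[0,0,0,0,10],[0,0,0,0,10],[0,0,0,0,10],[0,0,0,0,10],[0,0,0,0,10],[0,0,0,0,10],[0,0,0,0,10]]' 30; python3 -c "
from h import *
go(455.4,-159.6,125,-.13)"
```

```text
time_s: 8.57
ee_pos: [456.8, -161.0, 10.2]
tcp_rot: [3.132, -0.204, 0.007]
contact_force: [-1.4, -0.4, 6.5]
grip_width: 18.3
grip_force: 29.3
turn 0.000  j6->0.00  t= [  -1.    -0.9 -114.8]
turn -3.142  j6->0.00  t= [   2.1    1.4 -114.8]
yaw -0.130 pos [ 456.8 -161.    10.2] j1,j6 [-0.55  1.15] w 18.3 t 8.6
```

```bash
python3 steer.py '[[0,0,-25,0,10],[0,0,-30,-0.109,10],[0,0,-30,-0.125,10],[0,0,-30,-0.125,10],[0,0,0,-0.125,10],[0,0,0,-0.125,10],[0,0,0,-0.125,10],[0,0,0,-0.125,10],[0,0,0,-0.125,10],[0,0,0,-0.125,10],[0,0,0,-0.125,10],[0,0,0,-0.125,10],[0,0,0,-0.125,10],[0,0,0,-0.125,10],[0,0,0,-0.125,10],[0,0,0,-0.125,10],[0,0,0,-0.125,10],[0,0,0,-0.125,10],[0,0,0,-0.125,10],[0,0,0,-0.125,10]]'
python3 steer.py '[[0,0,0,-0.125,10],[0,0,0,-0.125,10],[0,0,0,-0.125,10],[0,0,0,-0.125,10],[0,0,0,-0.125,10],[0,0,0,-0.125,10],[0,0,0,0,10],[0,0,0,0,10],[0,0,0,0,10]]'
python3 -c "
from h import *
go(531.3,315.1,112,2.979)"
```

```text
time_s: 10.23
ee_pos: [454.8, -159.6, 123.2]
tcp_rot: [1.375, 2.824, -0.0]
contact_force: [-0.5, 0.2, -0.3]
grip_width: 18.2
grip_force: 29.8
time_s: 10.98
ee_pos: [454.8, -159.7, 123.0]
tcp_rot: [0.26, 3.13, -0.0]
contact_force: [-0.5, -0.2, -1.5]
grip_width: 18.0
grip_force: 29.8
turn -0.003  j6->0.00  t= [  1.4 480.9  10.9]
turn 3.139  j6->0.00  t= [  -1.4 -480.9   11.1]
yaw 2.976 pos [ 454.8 -159.7  123. ] j1,j6 [-0.55 -1.95] w 18.0 t 11.0
```

```bash
python3 steer.py '[[0,20,0,0,10],[0,38,0,0,10],[0,38,0,0,10],[0,38,0,0,10],[0,38,0,0,10],[0,38,0,0,10],[0,38,0,0,10],[0,38,0,0,10],[0,38,0,0,10],[0,38,0,0,10],[0,38,0,0,10],[0,38,5,0,10],[1,28,6,-0.003,10],[0,15,0,0,10],[0,0,0,0,10],[0,0,0,0,10],[0,0,0,0,10]]'
python3 -c "
from h import *
im=env.snapshot('wrist');cv2.imwrite('pics/w4.png',im)
go(531.3,315.1,76.5,2.979)"
```

```text
time_s: 12.4
ee_pos: [531.7, 314.0, 111.8]
tcp_rot: [-0.253, -3.131, 0.001]
contact_force: [-1.4, -0.5, -0.9]
grip_width: 17.9
grip_force: 29.8
turn 0.001  j6->0.00  t= [ 0.7  1.3 35.4]
turn -3.141  j6->0.00  t= [-0.7 -1.2 35.4]
yaw 2.980 pos [531.8 313.7 111.9] j1,j6 [ 0.37 -1.04] w 18.1 t 12.4
```

View pics/w4.png

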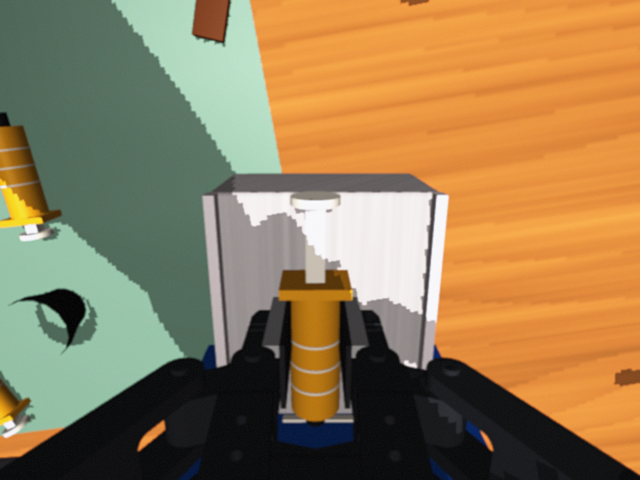

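The filled syringe is aligned over the blue ledge, nozzle toward the box and plunger trailing. I'll lower it, slide it in, release, back off past the disc and push gently.

```bash
python3 steer.py '[[0,1,20,0,10],[0,0,10,0,10],[0,0,5,0,10],[0,0,0,0,10],[-15,0,0,0,10],[-20,0,0,0,10],[-20,0,0,0,10],[0,0,0,0,10],[0,0,0,0,36],[0,0,0,0,36],[0,0,0,0,36],[25,0,0,0,36],[25,0,0,0,36],[18,0,0,0,36],[0,0,0,0,36]]'; python3 -c "
from h import *
im=env.snapshot('wrist');cv2.imwrite('pics/w5.png',im)
c,s=.9868,-.1622
go(610.2-92*c,302.1-92*s,75,2.979)"
```

```text
time_s: 13.7
ee_pos: [514.7, 318.7, 76.0]
tcp_rot: [-0.246, -3.128, 0.002]
contact_force: [0.5, -0.1, -0.8]
grip_width: 36.1
grip_force: 0.0
turn 0.005  j6->0.00  t= [-2.8 -1.1  1.6]
turn -3.137  j6->0.00  t= [2.8 1.1 1.6]
yaw 2.984 pos [516.9 318.6  76.6] j1,j6 [ 0.39 -1.03] w 35.7 t 13.8
```

View pics/w5.png

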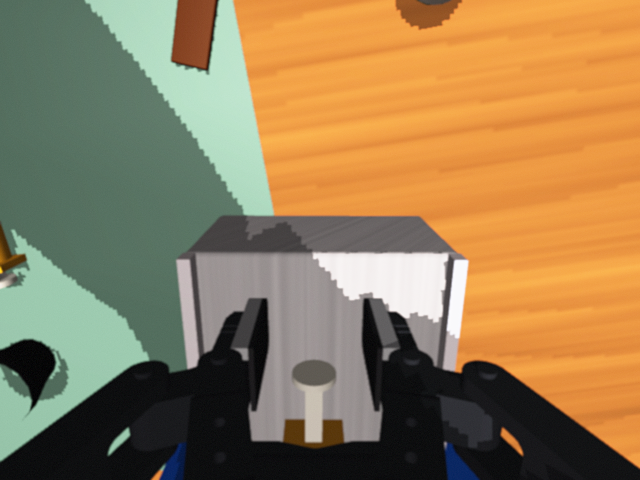

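```bash
python3 -c "
from h import *
o,r,a=tool()
for x,z in((-11,0),(11,0),(-11,-8),(-11,-20),(11,-20)):
  print(x,z,proj(o['ee_pos']+r.apply([x,18,z]),'wrist').round())
print('disc',world([[314,385]],75,'wrist'), o['ee_pos'])
c,s=.9868,-.1622
w=(world([[314,374]],84,'wrist')[0]-[610.2,302.1,0]); t=(o['ee_pos']-[610.2,302.1,0])
print(w@[c,s,0],w@[-s,c,0],t@[c,s,0],t@[-s,c,0])
"
```

```text
-11 0 [[362. 342.]]
11 0 [[364. 291.]]
-11 -8 [[364. 353.]]
-11 -20 [[368. 373.]]
11 -20 [[370. 316.]]
disc [[548.40451057 312.86040716  75.        ]] [516.85671908 318.60461429  76.55290149]
-74.39074448122294 0.5615833851789637 -94.78819805410292 1.1464732161832296
```

```bash
python3 steer.py '[[0,0,2,0,0],[0,0,0,0,0],[0,0,0,0,0],[0,0,0,0,0],[0,0,0,0,0],[-6,0,0,0,0],[-8,0,0,0,0],[-8,0,0,0,0],[-8,0,0,0,0],[-8,0,0,0,0],[-10,0,0,0,0],[-10,0,0,0,0],[0,0,0,0,0]]'; python3 steer.py '[[20,0,-25,0,50],[0,-20,-25,0,50],[0,-40,0,0,50],[0,-40,0,0,50],[0,0,0,0,50],[0,0,0,0,50]]'; python3 -c "
from h import *
im=env.snapshot('top')
for d in detect(im): print(d[:4])
cv2.imwrite('pics/t2.png',cv2.resize(im[20:320,110:490],None,fx=2,fy=2))
go(0,0,0)"
```

```text
time_s: 14.83
ee_pos: [578.8, 308.4, 75.1]
tcp_rot: [0.253, 3.129, 0.001]
contact_force: [0.8, 0.4, 0.2]
grip_width: -0.2
grip_force: 0.0
time_s: 15.33
ee_pos: [540.5, 211.8, 124.9]
tcp_rot: [-0.255, -3.131, -0.0]
contact_force: [0.4, -0.2, -1.0]
grip_width: 50.1
grip_force: 0.0
(np.float64(655.9), np.float64(150.7), -1.679, np.float64(90.6))
(np.float64(605.7), np.float64(-62.6), 0.086, np.float64(58.2))
(np.float64(601.4), np.float64(66.6), 0.288, np.float64(57.7))
(np.float64(464.7), np.float64(145.5), -0.029, np.float64(57.4))
(np.float64(463.6), np.float64(68.3), -0.542, np.float64(56.2))
turn 0.000  j6->0.00  t= [ 499.6 -297.1  124.7]
yaw 2.980 pos [540.8 212.9 125. ] j1,j6 [ 0.2  -1.21] w 50.4 t 15.4
```

View pics/t2.png

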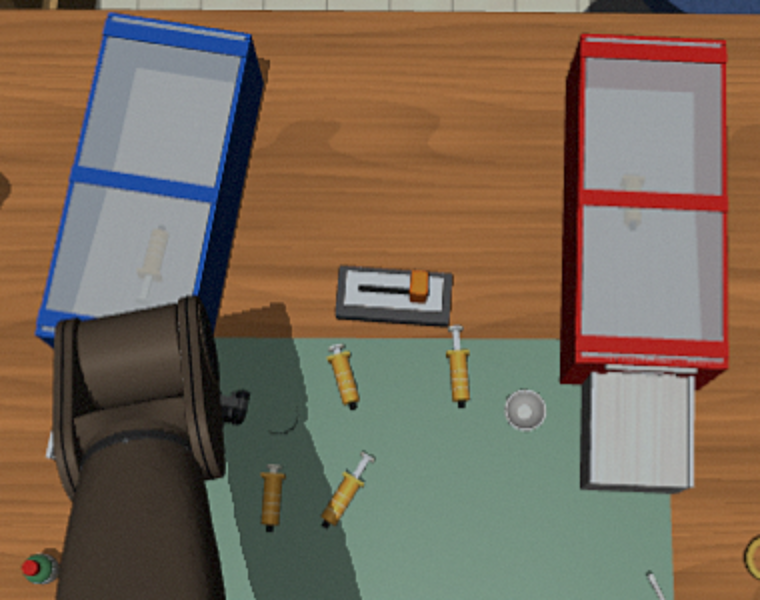

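The filled one is in the blue box with its plunger still out, and the red box holds the empty. Front-2 has been knocked to (464,68) with yaw −0.54, so I take it next.

```bash
python3 -c "
from h import *
go(472.2,63.1,100,2.6)"
```

```text
turn 0.380  j6->0.00  t= [ -18.4 -163.7   24.9]
turn -2.761  j6->0.00  t= [ 18.5 163.7  25. ]
yaw 2.980 pos [540.8 212.9 125. ] j1,j6 [ 0.2  -1.21] w 50.4 t 15.4
```

```bash
python3 steer.py '[[0,0,5,0.12,50],[0,0,5,0.12,50],[0,0,5,0.12,50],[-3,-25,5,0.02,50],[-4,-35,5,0,50],[-4,-35,0,0,50],[-4,-35,0,0,50],[-3.4,-33.7,0,0,50],[0,0,0,0,50],[0,0,0,0,50],[0,0,0,0,50]]'; python3 -c "
from h import *
im=env.snapshot('wrist');cv2.imwrite('pics/w6.png',im)
go(472.2,63.1,4,2.6)
for s in (0,10,30): print(proj([463.6+s*.857,68.3-s*.516,18],'wrist'))"
```

```text
time_s: 16.3
ee_pos: [473.6, 64.1, 100.1]
tcp_rot: [0.837, 3.027, 0.001]
contact_force: [0.5, 0.2, 0.9]
grip_width: 50.0
grip_force: 0.0
turn 0.003  j6->0.00  t= [ 0.7 -1.9 96.1]
turn -3.138  j6->0.00  t= [-0.6  1.8 96.1]
yaw 2.603 pos [473.7  64.4 100.1] j1,j6 [-0.08 -1.11] w 50.0 t 16.4
[[311.75471893 231.0401984 ]]
[[311.72596524 247.73632176]]
[[311.67068157 279.89344158]]
```

View pics/w6.png

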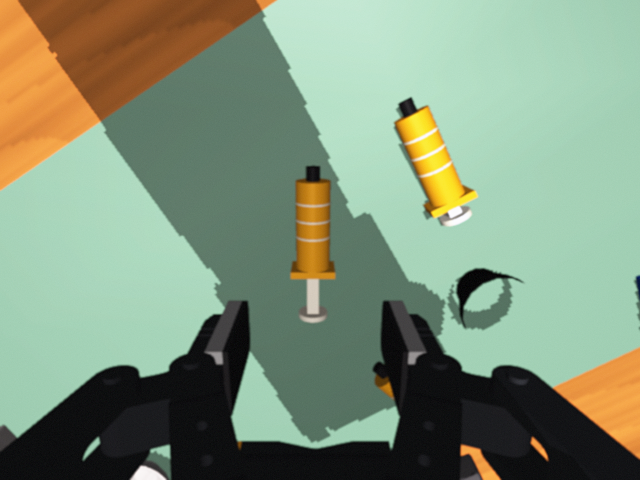

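The syringe is centred, with its flange at (313,272) where I predicted it. I'll descend, grip lower than before, lift and turn.

```bash
python3 steer.py '[[0,-1.5,35,0.003,50],[0,0,35,0,50],[0,0,25,0,50],[0,0,2.5,0,50],[0,0,0,0,50],[0,0,0,0,10],[0,0,0,0,10],[0,0,0,0,10],[0,0,0,0,10],[0,0,0,0,10],[0,0,0,0,10],[0,0,0,0,10]]' 30; python3 -c "
from h import *
c,s=.9868,-.1622
go(610.2-80*c,302.1-80*s,112,2.979)"
```

```text
time_s: 17.35
ee_pos: [474.2, 62.2, 4.4]
tcp_rot: [0.842, 3.022, 0.003]
contact_force: [-0.4, 2.2, 7.3]
grip_width: 18.8
grip_force: 30.5
turn -0.381  j6->0.00  t= [ -15.8  259.1 -106.8]
turn 2.761  j6->0.00  t= [  15.  -258.5 -108.4]
yaw 2.598 pos [474.2  62.2   4.4] j1,j6 [-0.08 -1.11] w 18.8 t 17.4
```

```bash
python3 steer.py '[[0,0,-25,0,10],[0,0,-30,0.121,10],[0,0,-30,0.12,10],[0,0,-30,0.12,10],[0,0,0,0.12,10],[0,0,0,0.12,10],[0,0,0,0.12,10],[0,0,0,0.12,10],[0,0,0,0.12,10],[0,0,0,0.12,10],[0,0,0,0.12,10],[0,0,0,0.12,10],[0,0,0,0.12,10],[0,0,0,0.12,10],[0,0,0,0.12,10],[0,0,0,0.12,10],[0,0,0,0.12,10],[0,0,0,0.12,10],[0,0,0,0.12,10],[0,0,0,0.12,10]]'
python3 steer.py '[[0,0,0,0.12,10],[0,0,0,0.12,10],[0,0,0,0.12,10],[0,0,0,0.12,10],[2,-20,0,0,10],[2,-36,0,0,10],[2,-36,0,0,10],[2,-36,0,0,10],[2,-36,0,0,10],[2,-36,0,0,10],[2,-36,0,0,10],[1,-22.5,5,0,10],[0,0,0,0,10],[0,0,0,0,10],[0,0,0,0,10]]'
python3 -c "
from h import *
c,s=.9868,-.1622
go(610.2-80*c,302.1-80*s,73,-.163)"
```

```text
time_s: 19.02
ee_pos: [471.8, 61.8, 117.4]
tcp_rot: [3.103, 0.488, 0.0]
contact_force: [-0.2, 0.3, 0.4]
grip_width: 18.5
grip_force: 29.8
time_s: 20.27
ee_pos: [528.1, 314.1, 112.0]
tcp_rot: [3.13, -0.254, -0.001]
contact_force: [0.7, -0.2, -0.2]
grip_width: 18.9
grip_force: 29.9
turn 0.001  j6->0.00  t= [ 3.  -1.6 39. ]
turn -3.141  j6->0.00  t= [-2.9  1.5 39. ]
yaw -0.162 pos [528.1 314.1 112. ] j1,j6 [0.37 2.1 ] w 18.9 t 20.3
```

```bash
python3 steer.py '[[0,-1.5,20,0,10],[0,0,16,0,10],[0,0,5,0,10],[0,0,0,0,10],[17,0,0,0,10],[20,0,0,0,10],[20,0,0,0,10],[0,0,0,0,10],[0,0,0,0,36],[0,0,0,0,36],[0,0,0,0,36],[-25,0,0,0,36],[-25,0,0,0,36],[-19,0,0,0,36],[0,0,0,0,36]]'; python3 -c "
from h import *
im=env.snapshot('wrist');cv2.imwrite('pics/w7.png',im)
c,s=.9868,-.1622
o=env.observe()['ee_pos']-[610.2,302.1,0];print(o@[c,s,0],o@[-s,c,0],o[2],env.observe()['contact_force'])"
```

```text
time_s: 21.52
ee_pos: [512.3, 318.6, 70.4]
tcp_rot: [3.13, -0.25, -0.007]
contact_force: [0.3, -0.5, -0.4]
grip_width: 36.1
grip_force: 0.0
-97.12703141231741 0.6840899826286319 70.97383255847099 [ 0.42676127 -0.11601395  0.46017627]
```

View pics/w7.png

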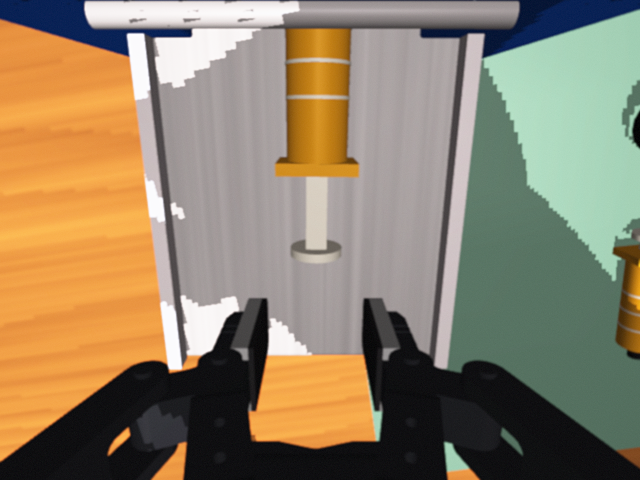

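The syringe sits straight on the ledge with the disc clear of the fingers, so I'll push. I've now used all 14 pictures and will check numerically from here.

```bash
python3 steer.py '[[0,0,-3,0,0],[0,0,0,0,0],[0,0,0,0,0],[0,0,0,0,0],[0,0,0,0,0],[6,0,0,0,0],[8,0,0,0,0],[8,0,0,0,0],[8,0,0,0,0],[10,0,0,0,0],[10,0,0,0,0],[10,0,0,0,0],[0,0,0,0,0]]'; python3 steer.py '[[-20,0,-25,0,50],[0,20,-20,0,50],[0,40,0,0,50],[0,40,0,0,50],[0,0,0,0,50],[0,0,0,0,50],[0,0,0,0,50]]'; python3 -c "
from h import *
im=env.snapshot('top');cv2.imwrite('pics/t3.png',im)
for d in detect(im): print(d[:4])
go(605.7,-62.6,120,.086)"
```

```text
time_s: 22.65
ee_pos: [578.7, 307.9, 74.6]
tcp_rot: [-3.131, 0.256, -0.003]
contact_force: [1.0, -0.4, 0.7]
grip_width: -0.2
grip_force: 0.0
time_s: 23.23
ee_pos: [540.5, 213.0, 119.4]
tcp_rot: [-3.131, 0.256, -0.0]
contact_force: [-0.1, 0.9, -0.5]
grip_width: 49.8
grip_force: 0.0
(np.float64(655.6), np.float64(151.3), -1.582, np.float64(63.9))
(np.float64(605.7), np.float64(-62.6), 0.081, np.float64(58.2))
(np.float64(601.4), np.float64(66.6), 0.289, np.float64(57.7))
(np.float64(464.5), np.float64(145.4), -0.03, np.float64(57.4))
turn -0.248  j6->0.00  t= [ 41.2 280.6  -0.7]
turn 2.894  j6->0.00  t= [ -41.2 -280.6   -0.5]
yaw -0.162 pos [540.5 213.5 119.4] j1,j6 [0.2  1.93] w 49.8 t 23.3
```

```bash
python3 -c "
from h import *
go(452.5,145.8,100,-.035)"; python3 steer.py '[[-20,16,5,-0.12,50],[-35,20,5,-0.007,50],[-35,20,5,0,50],[0,0,5,0,50],[0,0,0,0,50],[0,0,0,0,50],[0,0,0,0,50]]';python3 -c "
from h import *
go(452.5,145.8,4,-.035)"
```

```text
turn -0.127  j6->0.00  t= [-85.6  70.7  19.3]
turn 3.015  j6->0.00  t= [ 85.6 -70.7  19.5]
yaw -0.162 pos [540.5 213.5 119.4] j1,j6 [0.2  1.93] w 49.8 t 23.3
time_s: 23.87
ee_pos: [448.7, 164.1, 100.7]
tcp_rot: [-3.14, 0.054, -0.005]
contact_force: [1.0, 0.8, 0.3]
grip_width: 50.2
grip_force: 0.0
turn 0.001  j6->0.00  t= [ 4.1 18.2 96.7]
turn -3.141  j6->0.00  t= [ -4.7 -18.1  96.7]
yaw -0.034 pos [448.7 164.1 100.7] j1,j6 [0.14 1.74] w 50.2 t 23.9
```

```bash
python3 steer.py '[[4.3,18.2,0,0,50],[0,0,0,0,50],[0,0,35,0,50],[0,0,35,0,50],[0,0,25,0,50],[0,0,2,0,50],[0,0,0,0,50],[0,0,0,0,10],[0,0,0,0,10],[0,0,0,0,10],[0,0,0,0,10],[0,0,0,0,10],[0,0,0,0,10],[0,0,0,0,10],[0,0,-20,0,10],[0,0,-35,0,10],[0,0,-40,0,10],[0,0,-20,0,10],[0,0,0,0,10],[0,0,0,0,10]]' 30; python3 -c "
from h import *
c,s=.9992,-.039
go(594.1-78*c,-255.5-78*s,112,-.039)"
```

```text
time_s: 25.53
ee_pos: [451.1, 144.9, 119.0]
tcp_rot: [-3.141, 0.055, -0.007]
contact_force: [-0.2, 0.8, -1.0]
grip_width: 18.8
grip_force: 30.0
turn 0.004  j6->0.00  t= [ 80.5 394.5   7.2]
turn -3.138  j6->0.00  t= [ -80.5 -394.5    6.9]
yaw -0.035 pos [451.1 144.9 119. ] j1,j6 [0.1 1.7] w 18.8 t 25.5
```

```bash
python3 steer.py '[[4,18,0,0.004,10],[8,38,0,0,10],[8,38,0,0,10],[8,38,0,0,10],[8,38,0,0,10],[8,38,0,0,10],[8,38,0,0,10],[8,38,0,0,10],[8,38,0,0,10],[8,38,0,0,10],[6,28,3,0,10],[1,7,3,0,10],[0,0,0,0,10],[0,0,0,0,10],[0,0,0,0,10]]'; python3 -c "
from h import *
c,s=.9992,-.039
go(594.1-78*c,-255.5-78*s,71,-.039)"
```

```text
time_s: 26.78
ee_pos: [516.7, -251.2, 109.8]
tcp_rot: [-3.139, 0.06, 0.004]
contact_force: [0.6, -0.1, -1.4]
grip_width: 18.5
grip_force: 29.9
turn 0.001  j6->0.00  t= [-0.4  1.4 38.8]
turn -3.141  j6->0.00  t= [ 0.6 -1.2 38.8]
yaw -0.038 pos [ 516.7 -251.2  109.8] j1,j6 [-0.63  0.98] w 18.5 t 26.8
```

```bash
python3 steer.py '[[0,1,20,0,10],[0,0,14,0,10],[0,0,5,0,10],[0,0,0,0,10],[15,0,0,0,10],[20,0,0,0,10],[17,0,0,0,10],[0,0,0,0,10],[0,0,0,0,36],[0,0,0,0,36],[0,0,0,0,36],[-20,0,-2,0,36],[-20,0,0,0,36],[0,0,0,0,0],[0,0,0,0,0],[0,0,0,0,0],[0,0,0,0,0],[0,0,0,0,0]]'; python3 steer.py '[[10,0,0,0,0],[12,0,0,0,0],[12,0,0,0,0],[12,0,0,0,0],[0,0,0,0,0],[0,0,0,0,0]]'; python3 steer.py '[[-20,0,-25,0,50],[0,-20,-20,0,50],[0,-40,0,0,50],[0,-40,0,0,50],[0,0,0,0,50],[0,0,0,0,50]]'; python3 -c "
from h import *
im=env.snapshot('top');cv2.imwrite('pics/t4.png',im)
for d in detect(im): print(d[:4])
a=cv2.imread('pics/top0.png')
# changed blobs inside red box/ledge
df=cv2.absdiff(a,im).max(2)>25; df[:, :390]=0; df[:,476:]=0; df[275:]=0
n,l,s,c=cv2.connectedComponentsWithStats(df.astype(np.uint8)); print([(s[i].tolist()) for i in range(1,n) if s[i,4]>25])
go(605.7,-62.6,100,.083)"
```

```text
time_s: 28.28
ee_pos: [530.3, -254.8, 74.5]
tcp_rot: [3.141, -0.061, 0.001]
contact_force: [-0.3, -0.2, 0.9]
grip_width: -0.3
grip_force: 0.0
time_s: 28.78
ee_pos: [576.4, -256.3, 74.1]
tcp_rot: [3.141, -0.06, 0.0]
contact_force: [-0.3, -0.1, 0.0]
grip_width: 0.1
grip_force: 0.0
time_s: 29.28
ee_pos: [559.0, -153.8, 119.0]
tcp_rot: [-3.141, 0.056, 0.001]
contact_force: [1.1, -0.9, 0.8]
grip_width: 50.1
grip_force: 0.0
(np.float64(605.7), np.float64(-62.6), 0.086, np.float64(58.2))
(np.float64(601.4), np.float64(66.6), 0.289, np.float64(57.7))
[[390, 153, 62, 122, 4761]]
turn -0.120  j6->0.00  t= [ 54.  -88.3  19.1]
turn 3.021  j6->0.00  t= [-54.   88.3  19.2]
yaw -0.037 pos [ 559.2 -155.1  119.1] j1,j6 [-0.45  1.16] w 50.3 t 29.3
```

```bash
python3 steer.py '[[15,-20,5,-0.12,50],[20,-35,5,0,50],[19,-34,9,0,50],[8.5,0.5,0,0,50],[0,0,0,0,50],[0,0,0,0,50],[0,0,0,0,50]]';python3 -c "
from h import *
go(615,-61.9,4,.083)"
```

```text
time_s: 29.92
ee_pos: [616.8, -65.9, 100.2]
tcp_rot: [3.139, 0.124, -0.0]
contact_force: [-0.3, -0.0, 0.8]
grip_width: 50.0
grip_force: 0.0
turn -0.004  j6->0.00  t= [-1.5 -4.2 96.2]
turn 3.138  j6->0.00  t= [ 1.5  4.1 96.2]
yaw 0.079 pos [616.8 -65.9 100.2] j1,j6 [-0.27  1.22] w 50.0 t 29.9
```

```bash
python3 steer.py '[[-1.5,-4.2,0,-0.004,50],[0,0,35,0,50],[0,0,35,0,50],[0,0,24,0,50],[0,0,2,0,50],[0,0,0,0,50],[0,0,0,0,50],[0,0,0,0,10],[0,0,0,0,10],[0,0,0,0,10],[0,0,0,0,10],[0,0,0,0,10],[0,0,0,0,10],[0,0,0,0,10],[0,0,-20,0,10],[0,0,-35,0,10],[0,0,-40,0,10],[0,0,-20,0,10],[0,0,0,0,10],[0,0,0,0,10]]' 30; python3 -c "
from h import *
c,s=.9868,-.1622
go(610.2-80*c,302.1-80*s,112,2.979)"
```

```text
time_s: 31.58
ee_pos: [616.3, -60.3, 121.2]
tcp_rot: [3.138, 0.133, 0.006]
contact_force: [0.6, 0.8, -1.1]
grip_width: 18.7
grip_force: 29.6
turn 0.248  j6->0.00  t= [-144.7 -356.7    8.2]
turn -2.894  j6->0.00  t= [144.6 356.6  10.2]
yaw 0.085 pos [616.3 -60.3 121.2] j1,j6 [-0.26  1.22] w 18.7 t 31.6
```

```bash
python3 steer.py '[[0,0,0,-0.114,10],[0,0,0,-0.12,10],[0,0,0,-0.12,10],[0,0,0,-0.12,10],[0,0,0,-0.12,10],[0,0,0,-0.12,10],[0,0,0,-0.12,10],[0,0,0,-0.12,10],[0,0,0,-0.12,10],[0,0,0,-0.12,10],[0,0,0,-0.12,10],[0,0,0,-0.12,10],[0,0,0,-0.12,10],[0,0,0,-0.12,10],[0,0,0,-0.12,10],[0,0,0,-0.12,10],[0,0,0,-0.12,10],[0,0,0,-0.12,10],[0,0,0,-0.12,10],[0,0,0,-0.12,10]]'
python3 steer.py '[[0,0,0,-0.125,10],[0,0,0,-0.125,10],[0,0,0,-0.125,10],[0,0,0,-0.125,10],[20,10,0,0,10],[36,18,0,0,10],[36,18,0,0,10],[36,18,0,0,10],[16.6,32.6,0,0,10],[0,37,0,0,10],[0,37,0,0,10],[0,37,0,0,10],[0,37,0,0,10],[0,37,0,0,10],[0,37,2,0,10],[0,24,4,0,10],[0,14,3,0,10],[0,0,0,0,10],[0,0,0,0,10],[0,0,0,0,10]]'
python3 -c "
from h import *
c,s=.9868,-.1622
go(610.2-80*c,302.1-80*s,72,2.979)"
```

```text
time_s: 33.25
ee_pos: [613.4, -59.6, 116.1]
tcp_rot: [-1.012, -2.969, 0.0]
contact_force: [-0.5, 0.4, -0.6]
grip_width: 18.8
grip_force: 29.6
time_s: 34.92
ee_pos: [529.6, 313.8, 108.9]
tcp_rot: [-0.256, -3.129, 0.003]
contact_force: [0.0, -0.9, -0.9]
grip_width: 18.3
grip_force: 29.6
turn -0.001  j6->0.00  t= [-1.5  1.6 36.9]
turn 3.141  j6->0.00  t= [ 1.3 -1.4 37. ]
yaw 2.978 pos [529.6 313.8 108.9] j1,j6 [ 0.37 -1.04] w 18.3 t 34.9
```

```bash
python3 steer.py '[[0,1.5,20,0,10],[0,0,12,0,10],[0,0,5,0,10],[0,0,0,0,10],[-16,0,0,0,10],[-20,0,0,0,10],[-20,0,0,0,10],[0,0,0,0,10],[0,0,0,0,36],[0,0,0,0,36],[0,0,0,0,36],[25,0,0,0,36],[25,0,-2,0,36],[21,0,0,0,36],[0,0,0,0,36],[0,0,0,0,36]]'; python3 -c "
from h import *
c,s=.9868,-.1622
o=env.observe()['ee_pos']-[610.2,302.1,0];print(o@[c,s,0],o@[-s,c,0],o[2],env.observe()['contact_force'])
im=env.snapshot('wrist');cv2.imwrite('pics/w8.png',im)
h=cv2.cvtColor(im,cv2.COLOR_BGR2HSV);m=cv2.inRange(h,(15,120,60),(28,255,255));m[:330]=0;m[:,:270]=0;m[:,365:]=0
v,u=np.nonzero(m);print(len(v),u.min() if len(v) else 0,u.max() if len(v) else 0,v.min() if len(v) else 0)
print(im[330:440:6,314].tolist())"
```

```text
time_s: 36.25
ee_pos: [514.3, 319.5, 75.3]
tcp_rot: [-0.252, -3.131, 0.0]
contact_force: [0.3, -0.2, 0.7]
grip_width: 35.6
grip_force: 0.0
-97.44064274473367 1.6509765922163508 75.29988931739409 [ 0.2793249  -0.23351425  0.74814947]
813 283 342 424
[[149, 150, 159], [150, 152, 159], [149, 149, 156], [149, 148, 156], [150, 151, 158], [149, 149, 156], [149, 147, 155], [84, 92, 97], [84, 91, 98], [85, 91, 97], [82, 90, 96], [106, 117, 124], [177, 191, 200], [180, 192, 202], [179, 191, 199], [179, 190, 199], [180, 191, 201], [179, 191, 200], [179, 191, 200]]
```

```bash
python3 steer.py '[[0,0,0,0,0],[0,0,0,0,0],[0,0,0,0,0],[0,0,0,0,0],[0,0,0,0,0],[-6,0,0,0,0],[-8,0,0,0,0],[-8,0,0,0,0],[-8,0,0,0,0],[-10,0,0,0,0],[-10,0,0,0,0],[-10,0,0,0,0],[0,0,0,0,0],[0,0,0,0,0]]'; python3 steer.py '[[20,0,-25,0,50],[0,-20,-20,0,50],[0,-40,0,0,50],[0,-40,0,0,50],[0,-40,0,0,50],[0,0,0,0,50],[0,0,0,0,50]]'; python3 -c "
from h import *
im=env.snapshot('top');cv2.imwrite('pics/t5.png',im)
for d in detect(im): print(d[:4])
w=[601.4-12*np.cos(.289),66.6-12*np.sin(.289)]
go(*w,100,.289);go(*w,100,.289-np.pi)"
```

```text
time_s: 37.47
ee_pos: [575.8, 309.1, 75.2]
tcp_rot: [0.257, 3.131, 0.0]
contact_force: [0.3, -0.3, -0.8]
grip_width: -0.4
grip_force: 0.0
time_s: 38.05
ee_pos: [532.0, 173.0, 120.2]
tcp_rot: [-0.26, -3.13, -0.0]
contact_force: [-0.9, -0.1, 0.8]
grip_width: 50.0
grip_force: 0.0
(np.float64(657.4), np.float64(134.4), 1.654, np.float64(66.3))
(np.float64(601.4), np.float64(66.5), 0.288, np.float64(57.7))
turn -0.453  j6->0.00  t= [ -23.6 -122.7   20.3]
turn 2.688  j6->0.00  t= [ 23.6 122.7  20.4]
yaw 2.977 pos [532.3 174.1 120.4] j1,j6 [ 0.13 -1.27] w 50.2 t 38.1
turn -0.453  j6->0.00  t= [ -23.6 -122.7   20.3]
turn 2.688  j6->0.00  t= [ 23.6 122.7  20.4]
yaw 2.977 pos [532.3 174.1 120.4] j1,j6 [ 0.13 -1.27] w 50.2 t 38.1
```

```bash
python3 -c "
from h import *
print(world([[252,227]],17))"
python3 steer.py '[[0,0,5,-0.11,34],[0,0,5,-0.115,34],[0,0,5,-0.115,34],[-4,-20,5,-0.113,34],[-7,-35,0,0,34],[-7,-35,0,0,34],[-5.6,-32.7,0,0,34],[0,0,0,0,34],[0,0,0,0,34],[0,0,0,0,34]]'
python3 -c "
from h import *
go(589.9,63.1,4,.288)"
```

```text
[[557.52720879 132.30552526  17.        ]]
time_s: 38.93
ee_pos: [588.0, 64.0, 99.9]
tcp_rot: [0.456, -3.108, -0.001]
contact_force: [0.5, -0.4, -0.1]
grip_width: 34.0
grip_force: 0.0
turn 0.003  j6->0.00  t= [-1.6 -1.5 95.9]
turn -3.138  j6->0.00  t= [ 1.5  1.4 95.9]
yaw -2.850 pos [588.   64.   99.9] j1,j6 [-0.06 -1.93] w 34.0 t 38.9
```

```bash
python3 steer.py '[[-1.6,-1.5,0,0.003,34],[0,0,35,0,34],[0,0,35,0,34],[0,0,24,0,34],[0,0,2,0,34],[0,0,0,0,34],[0,0,0,0,34],[0,0,0,0,10],[0,0,0,0,10],[0,0,0,0,10],[0,0,0,0,10],[0,0,0,0,10],[0,0,0,0,10],[0,0,-20,0,10],[0,0,-35,0,10],[0,0,-40,0,10],[0,0,-20,0,10],[0,0,0,0.12,10],[0,0,0,0.12,10],[0,0,0,0.087,10]]' 30; python3 steer.py '[[0,0,0,0,10],[0,0,0,0,10]]'; python3 -c "
from h import *
c,s=.9992,-.039
go(594.1-78*c,-255.5-78*s,112,3.103)"
```

```text
time_s: 40.6
ee_pos: [590.3, 61.5, 120.2]
tcp_rot: [0.071, 3.139, -0.001]
contact_force: [0.4, 0.2, -1.1]
grip_width: 18.7
grip_force: 29.8
time_s: 40.77
ee_pos: [589.9, 61.6, 119.1]
tcp_rot: [-0.059, -3.141, 0.0]
contact_force: [0.4, 0.8, 0.0]
grip_width: 18.3
grip_force: 29.8
turn 0.001  j6->0.00  t= [  61.6 -316.7    7.2]
turn -3.141  j6->0.00  t= [-61.6 316.7   7. ]
yaw 3.104 pos [589.9  61.6 119.1] j1,j6 [-0.07 -1.6 ] w 18.3 t 40.8
```

```bash
python3 steer.py '[[20,-10,0,0,10],[31,-20,0,0,10],[10.6,-32,0,0,10],[0,-37,0,0,10],[0,-37,0,0,10],[0,-37,0,0,10],[0,-37,0,0,10],[0,-37,0,0,10],[0,-35,2,0,10],[0,-22,3,0,10],[0,-12.7,3,0,10],[0,0,0,0,10],[0,0,0,0,10],[0,0,0,0,10]]'; python3 -c "
from h import *
c,s=.9992,-.039
go(594.1-78*c,-255.5-78*s,71,3.103)"
```

```text
time_s: 41.93
ee_pos: [515.9, -250.8, 110.8]
tcp_rot: [-0.06, -3.14, -0.002]
contact_force: [0.8, -0.0, -0.4]
grip_width: 18.7
grip_force: 29.7
turn 0.000  j6->0.00  t= [-0.3 -1.7 39.8]
turn -3.141  j6->0.00  t= [ 0.3  1.6 39.8]
yaw 3.103 pos [ 515.9 -250.8  110.8] j1,j6 [-0.63 -2.16] w 18.7 t 41.9
```

```bash
python3 steer.py '[[0,-1.7,20,0,10],[0,0,15,0,10],[0,0,5,0,10],[0,0,0,0,10],[-15,0,0,0,10],[-20,0,0,0,10],[-17,0,0,0,10],[0,0,0,0,10],[0,0,0,0,36],[0,0,0,0,36],[0,0,0,0,36],[20,0,-2,0,36],[20,0,0,0,36],[0,0,0,0,0],[0,0,0,0,0],[0,0,0,0,0],[0,0,0,0,0],[0,0,0,0,0]]'; python3 steer.py '[[-10,0,0,0,0],[-12,0,0,0,0],[-12,0,0,0,0],[-12,0,0,0,0],[0,0,0,0,0],[0,0,0,0,0]]'; python3 steer.py '[[20,0,-25,0,0],[20,0,-30,0,0],[40,0,-30,0,0],[20,0,-30,0,0],[0,0,-20,0,0],[0,0,0,0,0],[0,0,0,0,0],[0,0,0,0,0],[0,0,0,0,0]]'; python3 -c "
from h import *
im=env.snapshot('top');cv2.imwrite('pics/t6.png',im)
sc=env.snapshot('scene');cv2.imwrite('pics/s6.png',sc)
for d in detect(im): print(d[:4])
h=cv2.cvtColor(im,cv2.COLOR_BGR2HSV);m=cv2.inRange(h,(12,25,120),(32,255,255))
a=cv2.imread('pics/top0.png');df=(cv2.absdiff(a,im).max(2)>18)
def box(p,x0,x1,w,z):
    c,s=np.cos(p[2]),np.sin(p[2])
    q=proj([(p[0]+c*x-s*y,p[1]+s*x+c*y,z) for x,y in((x0,w),(x1,w),(x1,-w),(x0,-w))])
    k=np.zeros(m.shape,np.uint8);cv2.fillPoly(k,[q.astype(np.int32)],1);return k
for n,p in(('blue',(610.2,302.1,-.163)),('red',(594.1,-255.5,-.039))):
    for t,x0,x1,w,z in(('ledge',-118,-15,48,65),('in',25,355,65,20)):
        k=box(p,x0,x1,w,z); nn,l,s,c=cv2.connectedComponentsWithStats((df&(k>0)).astype(np.uint8))
        L=[(s[i,2:].tolist(),(world([c[i]],10)[0,:2]).round().tolist()) for i in range(1,nn) if s[i,4]>15]
        print(n,t,L)
        nn,l,s,c=cv2.connectedComponentsWithStats(m*k)
        print('   amber',[(s[i,2:].tolist(),c[i].round().tolist()) for i in range(1,nn) if s[i,4]>10])
go(0,0,0)"
```

```text
time_s: 43.43
ee_pos: [528.7, -254.7, 73.5]
tcp_rot: [0.062, 3.14, -0.001]
contact_force: [-0.1, 0.2, -0.7]
grip_width: 0.0
grip_force: 0.0
time_s: 43.93
ee_pos: [574.8, -256.2, 73.1]
tcp_rot: [0.061, 3.141, -0.0]
contact_force: [0.6, -0.3, 0.4]
grip_width: -0.1
grip_force: 0.0
time_s: 44.68
ee_pos: [480.0, -251.9, 201.1]
tcp_rot: [-0.062, -3.138, -0.003]
contact_force: [0.3, -0.1, -0.2]
grip_width: 0.0
grip_force: 0.0
blue ledge []
   amber []
blue in [([6, 8, 16], [903.0, 258.0]), ([5, 11, 30], [862.0, 263.0]), ([6, 10, 21], [801.0, 274.0]), ([5, 10, 25], [775.0, 281.0]), ([7, 8, 18], [712.0, 298.0]), ([6, 11, 30], [688.0, 303.0])]
   amber []
red ledge [([46, 50, 2190], [536.0, -264.0])]
   amber []
red in [([6, 12, 22], [729.0, -271.0]), ([37, 16, 314], [635.0, -281.0])]
   amber []
turn 0.000  j6->0.00  t= [489.1 232.4 203.1]
yaw 3.102 pos [ 480.2 -252.   201.2] j1,j6 [-0.67 -2.2 ] w -0.0 t 44.8
```

All three fillings show in the blue box and its ledge is clear. I'll move the arm off the red box toward the lock and verify.

```bash
python3 -c "
from h import *
go(700,-80,130,np.pi)
im=cv2.imread('pics/top0.png');h=cv2.cvtColor(im,cv2.COLOR_BGR2HSV)
m=cv2.inRange(h,(5,150,60),(14,255,255));m[:150]=0;m[182:]=0;m[:,275:]&=255;m[:,:275]=0;m[:,340:]=0
n,l,s,c=cv2.connectedComponentsWithStats(m)
print([(s[i].tolist(),c[i]) for i in range(1,n) if s[i,4]>20])
print(h[150:176,320].tolist())
for y in(-18,):
  print(proj([(702+dx,y+dy,z) for dx,dy,z in((14,10,75),(14,-10,75),(-14,10,75),(-14,-10,75),(-14,0,36))]).round(1).tolist())"
```

```text
turn -0.039  j6->0.00  t= [-220.   171.8   70.9]
turn 3.102  j6->0.00  t= [ 219.6 -172.1   71.4]
yaw 3.102 pos [ 480.2 -252.   201.2] j1,j6 [-0.67 -2.2 ] w -0.0 t 44.8
[([275, 150, 65, 32, 543], array([310.35911602, 160.19521179]))]
[[13, 152, 139], [14, 159, 141], [14, 164, 140], [14, 152, 136], [14, 143, 121], [15, 189, 151], [17, 211, 162], [17, 203, 161], [17, 201, 161], [16, 194, 164], [17, 196, 161], [17, 205, 158], [17, 188, 160], [18, 205, 157], [17, 192, 161], [18, 192, 163], [16, 205, 168], [12, 208, 113], [11, 234, 74], [9, 199, 82], [9, 255, 68], [11, 77, 103], [109, 12, 166], [101, 22, 184], [30, 1, 178], [30, 7, 112]]
[[315.3, 151.0], [324.4, 151.1], [315.2, 163.4], [324.4, 163.5], [319.5, 168.5]]
```

```bash
python3 steer.py '[[0,0,0,-0.06,0],[-20,15,0,0,0],[-32,23,0,0,0],[-32,23,0,0,0],[-32,23,10,0,0],[-32,23,15,0,0],[-32,23,15,0,0],[-22,23,15,0,0],[-13,14,15,0,0],[0,0,0,0,0],[0,0,0,0,0],[0,0,0,0,0]]'
python3 -c "
from h import *
go(695,-75,48,np.pi+.02)
im=env.snapshot('top');cv2.imwrite('pics/t7.png',im)
a=cv2.imread('pics/top0.png');df=(cv2.absdiff(a,im).max(2)>18)
h=cv2.cvtColor(im,cv2.COLOR_BGR2HSV)
def box(p,x0,x1,w,z):
    c,s=np.cos(p[2]),np.sin(p[2])
    q=proj([(p[0]+c*x-s*y,p[1]+s*x+c*y,z) for x,y in((x0,w),(x1,w),(x1,-w),(x0,-w))])
    k=np.zeros(df.shape,np.uint8);cv2.fillPoly(k,[q.astype(np.int32)],1);return k
p=(594.1,-255.5,-.039)
for t,x0,x1,w,z in(('ledge',-118,-15,48,65),('in',25,355,65,20)):
    k=box(p,x0,x1,w,z); nn,l,s,c=cv2.connectedComponentsWithStats((df&(k>0)).astype(np.uint8))
    print(t,[(s[i,2:].tolist(),(world([c[i]],10)[0,:2]).round().tolist()) for i in range(1,nn) if s[i,4]>10])
bc=np.argwhere((h[150:168,290:330,0]>14)&(h[150:168,290:330,0]<20)&(h[150:168,290:330,1]>180));print(bc.min(0)+[150,290],bc.max(0)+[150,290])
"
```

```text
time_s: 45.78
ee_pos: [691.1, -82.2, 133.0]
tcp_rot: [0.032, -3.14, 0.0]
contact_force: [-0.1, 0.1, 1.2]
grip_width: -0.0
grip_force: 0.0
turn 0.000  j6->0.00  t= [-4.2  7.1 85. ]
turn -3.141  j6->0.00  t= [ 3.9 -7.1 85. ]
yaw -3.121 pos [691.1 -82.2 133. ] j1,j6 [-0.26 -1.85] w -0.0 t 45.8
ledge []
in [([8, 33, 158], [855.0, -207.0])]
[158 299] [164 316]
```

```bash
python3 -c "
from h import *
a=cv2.imread('pics/top0.png').astype(np.int16)
def y(im): im=cv2.GaussianBlur(im,(3,3),0).astype(np.int16); return im[...,2]-im[...,0]
for f in('t2','t3','t5','t6','t7'):
  try: im=cv2.imread('pics/%s.png'%f)
  except Exception: continue
  if im.shape[0]!=480: continue
  d=(y(im)-y(a.astype(np.uint8)))>9
  for nm,(c0,c1,r0,r1) in(('red',(405,470,48,198)),('blue',(140,230,35,195))):
    k=np.zeros(d.shape,bool);k[r0:r1,c0:c1]=1
    n,l,s,c=cv2.connectedComponentsWithStats((d&k).astype(np.uint8))
    print(f,nm,[s[i].tolist() for i in range(1,n) if s[i,4]>12])
"
```

```text
t3 red [[454, 48, 9, 3, 17], [418, 108, 20, 24, 206], [405, 116, 7, 6, 17], [439, 117, 25, 7, 81], [465, 119, 5, 6, 16], [405, 188, 20, 8, 63], [437, 190, 13, 7, 41]]
t3 blue [[193, 94, 11, 16, 119], [140, 162, 77, 33, 1553]]
t5 red [[421, 97, 11, 19, 152], [422, 125, 11, 25, 198]]
t5 blue [[193, 78, 14, 24, 185], [184, 119, 15, 22, 169], [173, 151, 17, 26, 207], [163, 179, 67, 16, 765]]
t6 red [[424, 48, 46, 3, 82], [422, 85, 11, 25, 188], [405, 114, 65, 25, 507], [421, 143, 14, 25, 204], [405, 188, 18, 8, 107], [445, 190, 18, 8, 73]]
t6 blue [[195, 70, 14, 25, 189], [195, 107, 7, 4, 16], [187, 119, 12, 13, 107], [175, 143, 17, 26, 208]]
t7 red [[422, 86, 11, 24, 187], [422, 114, 16, 10, 48], [405, 116, 7, 6, 24], [437, 117, 12, 6, 36], [421, 118, 9, 20, 123], [447, 118, 23, 6, 71], [421, 143, 14, 25, 204], [406, 189, 28, 7, 72], [436, 190, 9, 7, 27]]
t7 blue [[195, 70, 14, 24, 190], [195, 107, 7, 4, 17], [187, 119, 12, 14, 108], [175, 143, 17, 26, 212]]
```

Both boxes hold three syringes and the ledges are clear. Now the lock: I'll descend beside the grip on its −y side and push toward +y.

```bash
python3 steer.py '[[-4,7,30,0,0],[0,0,30,0,0],[0,0,20,0,0],[0,0,5,0,0],[0,0,0,0,0],[0,12,0,0,0],[0,12,0,0,0],[0,10,0,0,0],[0,10,0,0,0],[0,10,0,0,0],[0,10,0,0,0],[0,10,0,0,0],[0,0,0,0,0]]'; python3 -c "
from h import *
im=env.snapshot('top');cv2.imwrite('pics/t8.png',im)
print(env.observe()['contact_force'])"
```

```text
time_s: 46.92
ee_pos: [693.6, 1.8, 48.6]
tcp_rot: [0.035, -3.141, -0.002]
contact_force: [-0.3, 0.1, 0.8]
grip_width: 0.0
grip_force: 0.0
[-0.6897623  -0.00154022 -0.05493276]
```

```bash
python3 steer.py '[[0,5,0,0,0],[0,4,0,0,0]]'; python3 steer.py '[[0,4,0,0,0],[0,0,0,0,0]]';python3 steer.py '[[0,4,0,0,0],[0,0,0,0,0]]'
```

```text
time_s: 47.13
ee_pos: [693.5, 8.1, 48.1]
tcp_rot: [0.031, -3.141, 0.001]
contact_force: [1.2, -1.5, -0.6]
grip_width: 0.2
grip_force: 0.8
time_s: 47.3
ee_pos: [693.4, 12.7, 48.3]
tcp_rot: [0.032, -3.141, -0.0]
contact_force: [0.2, -0.9, 0.1]
grip_width: 0.1
grip_force: 0.1
time_s: 47.47
ee_pos: [693.4, 16.6, 48.4]
tcp_rot: [0.032, -3.141, -0.0]
contact_force: [-0.1, 0.1, 0.5]
grip_width: 0.4
grip_force: 0.3
```

```bash
python3 steer.py '[[0,3,0,0,0],[0,0,0,0,0]]'; python3 steer.py '[[0,3,0,0,0],[0,0,0,0,0]]'; python3 steer.py '[[0,3,0,0,0],[0,0,0,0,0]]'
```

```text
time_s: 47.63
ee_pos: [693.5, 17.6, 48.5]
tcp_rot: [0.033, -3.141, 0.005]
contact_force: [0.9, -5.5, -0.9]
grip_width: -0.1
grip_force: 2.8
time_s: 47.8
ee_pos: [693.5, 18.0, 48.6]
tcp_rot: [0.034, -3.141, 0.012]
contact_force: [-0.1, -12.9, -0.6]
grip_width: 0.3
grip_force: 6.1
time_s: 47.97
ee_pos: [693.6, 18.3, 48.7]
tcp_rot: [0.034, -3.141, 0.019]
contact_force: [-0.7, -18.9, -0.8]
grip_width: -0.1
grip_force: 9.3
```

The lock is at its stop: the force rises to 19 N with no further motion. Next I'll back off, lift clear and check the scene.

```bash
python3 steer.py '[[0,-20,0,0,0],[0,-30,0,0,0],[0,0,-30,0,0],[0,0,-40,0,0],[0,0,-40,0,0],[20,-30,-20,0,0],[35,-20,0,0,0],[35,-20,0,0,0],[35,-20,0,0,0],[35,-20,0,0,0],[35,-20,0,0,0],[35,-20,0,0,0],[0,0,0,0,0],[0,0,0,0,0],[0,0,0,0,0]]'; python3 -c "
from h import *
im=env.snapshot('top');cv2.imwrite('pics/t9.png',im)
a=cv2.imread('pics/top0.png');h=cv2.cvtColor(im,cv2.COLOR_BGR2HSV)
q=np.argwhere((h[150:170,285:330,0]>14)&(h[150:170,285:330,0]<21)&(h[150:170,285:330,1]>185))
print('grip',q.min(0)+[150,285],q.max(0)+[150,285], world([np.median(q,0)[::-1]+[285,150]],75))
print(detect(im))
d=(cv2.absdiff(cv2.GaussianBlur(a,(5,5),0),cv2.GaussianBlur(im,(5,5),0)).max(2)>25).astype(np.uint8)
n,l,s,c=cv2.connectedComponentsWithStats(d);print([s[i].tolist() for i in range(1,n) if s[i,4]>20])
def y(i): i=cv2.GaussianBlur(i,(3,3),0).astype(int); return i[...,2]-i[...,0]
dd=y(im)-y(a)
print('blue');k=np.zeros(d.shape,np.uint8);k[35:195,140:230]=1
n,l,s,c=cv2.connectedComponentsWithStats(((dd>9)*k).astype(np.uint8));print([(s[i].tolist(),c[i].round()) for i in range(1,n) if s[i,4]>12])
"
```

```text
time_s: 49.22
ee_pos: [467.8, -179.2, 179.1]
tcp_rot: [-0.031, 3.14, 0.0]
contact_force: [0.5, 0.4, -0.1]
grip_width: -0.1
grip_force: 0.0
grip [154 290] [164 296] [[699.9523823   40.35650711  75.        ]]
[]
[[288, 152, 12, 19, 183], [313, 155, 13, 18, 192], [332, 182, 14, 43, 361], [273, 193, 17, 33, 320], [170, 193, 312, 287, 23186], [398, 194, 9, 8, 42], [240, 252, 14, 35, 353], [285, 253, 13, 43, 357], [413, 319, 176, 65, 8531], [597, 328, 43, 73, 2113], [278, 355, 204, 125, 15100], [515, 450, 125, 30, 2072]]
blue
[([195, 70, 14, 25, 192], array([202.,  82.])), ([195, 107, 7, 4, 17], array([198., 109.])), ([187, 119, 12, 14, 105], array([193., 125.])), ([175, 143, 17, 26, 210], array([184., 155.]))]
```

```bash
python3 -c "
from cell import env
print(env.finish_job())"
```

```text
the job is handed in; nothing more can be done
None
```

The job is handed in: three filled syringes are in the store box, three empties in the refuse box, and the lock is at its stop; I inferred the flaps shut from the clear ledges and couldn't confirm from the overhead view that the middle filled plunger is still out.

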